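# Lock the ash tray into the diya stand

### The arm

A 7-joint arm with a two-finger parallel gripper is mounted at the origin on the work surface. World frame = base frame: x ahead of the robot, y to its left, z up, the work surface at z = 0. Lengths are in m, angles in rad, forces in N, time in s.
With the tool pointing down it reaches from about 0.4 to 0.85 m from the base axis. Payload 10.4 kg.
Tool frame: the origin (TCP) lies midway between the tips of the shut fingers; the grasp point (between the pads) lies 19 mm behind it; z points along the fingers, y is the line along which they close (so a half turn about z gives the same grasp; the last joint's range is limited). The gripper opens to 87 mm and grips with 3 to 60 N. Pads are 19 mm wide; open, the fingers measure 117 mm over their backs; the gripper's body (75 mm by 190 mm) begins 51 mm behind the grasp point.
Start: joints at [-1.186, 0.332, -0.065, 1.46, 0.022, 1.35, -0.088], TCP at [0.248, 0.574, 0.223] pointing down, gripper open.
Joint ranges: [-2.6, 2.6], [-0.5, 2.12], [-1.47, 1.34], [0.16, 2.42], [-1.27, 4.41], [0.06, 2.06], [-2.6, 2.6]. Speed limits (rad/s): [2.22, 2.22, 2.79, 2.79, 3.14, 3.14, 3.14].

### API

Orientations are given as a unit quaternion [x, y, z, w].
In Python, from bench import r gives the robot as it stands.
- The arm moves only by the tool carry_out, never from a script. Its argument "steps" is a list that holds one entry, the list of rows, each a list of 6 numbers: the shift along the tool's x, y, z in cm, then the turn, a rotation vector about the tool's x, y, z in rad. In form: [[[dx, dy, dz, wx, wy, wz], ...]]. A call has 1 to 20 rows; each row is the pose to reach, as a shift and turn from the pose commanded when the call began, along the tool's axes at that moment; what a row does not reach only later rows make up. A row lasts 1/12 s, in which the tool goes at most 41.7 mm and 7.16 degrees, less where a joint would pass 70% of its speed; a pose out of reach is approached as far as the arm can. A call with a gripper value outside its range is refused whole. "hand" is the closure, from -1 (fully open) to 1 (shut), set as the call begins (left out, the last holds). The fingers move at their own pace and stop on an object; "squeeze" is the grip in N (left out, the last holds). Time passes only in rows, so rows that repeat a pose let the fingers close. It gives the time, the measured TCP pose, the force, the opening and the grip force at its end, in the units of the state.
- r.read_state(): the state, without advancing time (a new reading comes with each control period).
- r.camera(name): name is "scene" or "top"; returns the picture (420x560x3 uint8, red, green, blue); there is no depth.
- r.camera_params(name): a dict with "fx", "fy", "cx", "cy" (pixels), "D" ([k1, k2, p1, p2, k3] as OpenCV has them; the pictures are not rectified), "view" (4x4, takes a point from world to camera coordinates). Camera axes: x right, y up, looking along -z (the intrinsics and any distortion apply to the point x, -y, -z); pixel columns grow to the right and rows downward; lengths in m; the calibration is good to about 2 mm. A picture is of the moment at which its call begins. camera_params takes no time and is no camera call.
- r.close_job(): hands the job in; it is judged then, once.
The state is a dict: "time": time; "joint_positions": joint angles; "joint_vel": joint speeds; "joint_torque": joint torques, N m; "ee_pos": TCP position; "eef_rot": TCP orientation; "ft_force": force on the tool from outside, world axes, zero at the start; "torque": the same for the moment, N m; "width": finger opening in m; "grip_force": force on a finger pad.
Only numpy, scipy, OpenCV 4.12 (cv2) and the standard library are available. Lean on these libraries where they do the work, as an engineer would, in place of code of your own. Each camera call takes 0.05 s, during which the arm holds its last target. There are 200 camera calls.

### The job

The V-shaped incense-ash tray is to go back into the diya stand: pull the stand's knob out until it clicks into its outer detent, set the loose tray (do not drop it) into the stand's fixed V so that it nests fully, its legs lying along the V's legs, and then push the knob fully home so that its rod locks the tray in. Leave the tray released and the diyas and other things on the desk where they are.

Things in the scene. Friction and masses are not known exactly. Their poses are not given: they have to be found in the camera images.
- cradle (a point): middle of the diya stand's fixed V (steel angle section open upward, 150 mm long, ends open), on its inner bottom line, 24 mm above the desk. x across the V (away from the knob), y along it, z up. Inner legs 26 mm long at 45 degrees, mouth 37 mm wide, inner rims 42 mm above the desk.
- stand: the clear acrylic stand, fixed; origin on the desk under cradle, axes alike. Base 10 mm thick, x -45 to 155, y -120 to 120 mm. Tiers behind the V: tops 40 mm high at x 40 to 100, 70 mm at x 90 to 154. In front, at x -45 to -33, y 33 to 67, an aluminium guide block 72 mm high (with a pin on top, 78 mm at most) holds the knob's rod.
- knob (a point): centre of the black round knob, 40 mm across, 12 mm thick, 54 mm above the desk, on the front end of a 10 mm steel rod along the stand's x. Axes as the stand's; it pulls out to -x. Home, it is at stand x -91, y 50 mm: 40 mm of bare rod between knob and guide block leave room for fingertips behind the knob, above the rod.
- bolt (a joint): travel of knob and rod, m: 0 fully home, 0.034 fully out. A sprung ball clicks over a hump 6 mm from either end and holds it there; moving it takes 7 N at most. Home, the rod ends at stand x -4 mm, over the V's front half, underside 49 mm above the desk, and bars the tray's way in; fully out it is clear of the V.
- tray: loose ash tray, about 130 g: aluminium angle section, V open upward, 3 mm thick, 44 mm wide over the rims, with 4 mm plates closing its ends (174 mm over all; inner faces 166 mm apart, so they go outside the ends of the stand's V). Origin: centre of the underside; y along the V, z up; alike after a half turn. Rims 25 mm above the origin. Nested, the origin is 1 mm below cradle.
- tray_post (a point): where to grip the wooden post in the tray's middle: 18 mm along the tray's x, 24 mm along its y, its top 18 mm above this point, its sides free down to the tray's rims 21 mm below. The point is on the post's axis, 46 mm above the tray's origin; axes as the tray's. Fully nested, it is 45 mm above cradle.
- diya0: white ceramic diya, 60 mm across, 22 mm high, on the lower tier of the stand; origin under its centre. Leave alone.
- diya1: the same, on the upper tier.
- diya2: the same, on the upper tier.
- bowl: steel bowl, 110 mm across, 45 mm high, on the desk to one side of the stand (the tray is on the other side); origin under its centre. Leave alone.
- jar: white plastic jar with twist cap, 68 mm across, 85 mm high; origin under its centre. Leave alone.
- clip: black binder clip, about 32 by 45 by 21 mm, lying on the desk; origin under its body. Leave alone.
- matchbox: cardboard matchbox 55 by 36 by 16 mm; origin under its centre. Leave alone.
Not all that is in view belongs to the job. There is more than one size of the tray; the job needs the middle-sized.

How it is judged:
By the outcome, as a careful person would: the job done as asked, in the order asked, and still so for the second after the job is handed in, with the robot touching nothing.
It also fails if it takes over 72 s, if anything falls off the work surface, if the arm or the gripper's body presses on something with over 40 N, if the wrist force passes 120 N, or if a joint passes its speed limit or range.

## Working session

There is one attempt and no reset: what is moved stays moved. The work goes in short steps, Python scripts to look and compute and a tool call to move; the robot and the scene stay as the last step left them, time stands still between calls to the robot, and variables do not carry over. Pictures are saved under pics/ and viewed, at most 10 in all, crops included, and the job is handed in when it is done.

Besides the shell and the picture viewer there is one more tool, called after ">>>" as a command line: name --argument value ..., lists and objects as JSON in quotes. carry_out: Moves the arm, as the interface text tells. Its arguments: {"type":"object","properties":{"steps":{"type":"array","items":{"type":"array","items":{"type":"array","items":{"type":"number"}}}},"hand":{"type":"number"},"squeeze":{"type":"number"}},"required":["steps"]}

```bash
ls; mkdir -p pics
python3 - <<'E'
from bench import r
import cv2
for n in("scene","top"):
    cv2.imwrite(f"pics/{n}0.png",cv2.cvtColor(r.camera(n),cv2.COLOR_RGB2BGR))
    p=r.camera_params(n);print(n,p)
print(r.read_state())
E
```

```text
pics
scene {'fx': 534.2362693698835, 'fy': 534.2362693698835, 'cx': 279.9493599800516, 'cy': 207.67162619199271, 'D': array([0.00385036, 0.        , 0.        , 0.        , 0.        ]), 'view': array([[-0.1710173 ,  0.98517327,  0.01366396,  0.08520251],
       [-0.73920845, -0.13746421,  0.65929846,  0.35222205],
       [ 0.65140153,  0.10265093,  0.75175717, -1.60722401],
       [ 0.        ,  0.        ,  0.        ,  1.        ]])}
top {'fx': 449.21710678173764, 'fy': 449.21710678173764, 'cx': 274.7637763601321, 'cy': 208.0918301536162, 'D': array([-0.14929166,  0.        ,  0.        ,  0.        ,  0.        ]), 'view': array([[ 0.01585202, -0.99961046,  0.02297024, -0.02481145],
       [ 0.99721767,  0.01747929,  0.07246647, -0.57477529],
       [-0.07283975,  0.02175759,  0.9971063 , -1.18884512],
       [ 0.        ,  0.        ,  0.        ,  1.        ]])}
{'time': 0.1, 'joint_positions': array([-1.18561015,  0.3328252 , -0.0647305 ,  1.46082884,  0.02161214,
        1.34988849, -0.08850223]), 'joint_vel': array([-5.91947504e-04, -1.00902389e-04,  1.03932221e-03, -2.06015583e-03,
       -6.80308529e-05, -1.42839085e-03,  1.18537205e-03]), 'joint_torque': array([ 2.10200451e-03, -6.24538922e+01,  2.50116969e-02, -3.90719926e+01,
       -6.15523523e-02,  3.66361847e-02,  4.62425805e-05]), 'ee_pos': array([0.24771908, 0.5734511 , 0.22183686]), 'eef_rot': array([ 2.02459814e-01,  9.79290371e-01, -6.19001924e-04, -9.90583736e-05]), 'ft_force': array([0.2224421 , 0.09946442, 0.23337637]), 'torque': array([-0.01037358,  0.01865033,  0.00111845]), 'grip_force': 0.0, 'width': 0.08736222700599569}
```

View pics/scene0.png

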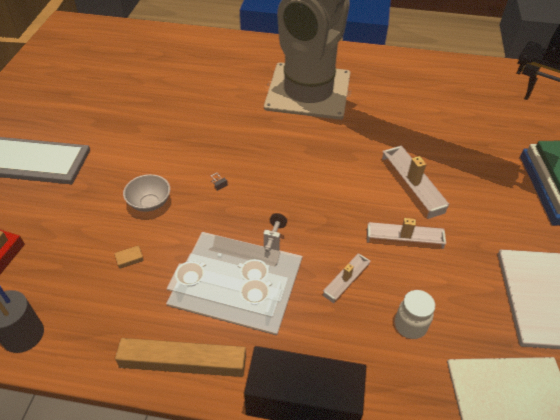

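View pics/top0.png

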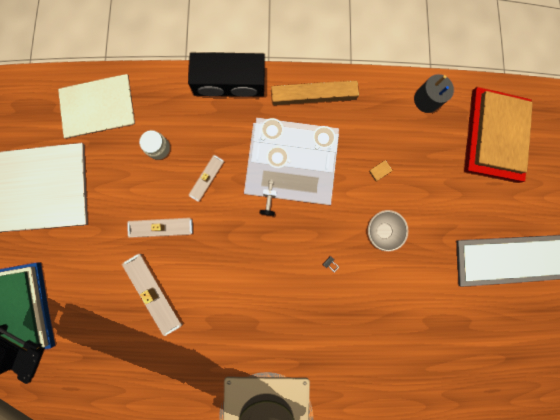

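In the top view, three trays could be mistaken for each other: small (206,178), middle (160,228) and large (152,295). By the description it's the one at (160,228). The knob is at about (268,212) and the stand's V at about (290,181). Next I'll take close crops of both.

```bash
cat > h.py <<'E'
import numpy as np, cv2
from bench import r
def px2w(n,u,v,z):
    p=r.camera_params(n);K=np.array([[p['fx'],0,p['cx']],[0,p['fy'],p['cy']],[0,0,1.]])
    a=cv2.undistortPoints(np.array([[[u,v]]],float),K,p['D'])[0,0]
    V=p['view'];R=V[:3,:3];c=-R.T@V[:3,3];d=R.T@np.array([a[0],-a[1],-1.])
    return c+d*(z-c[2])/d[2]
def w2px(n,X):
    p=r.camera_params(n);K=np.array([[p['fx'],0,p['cx']],[0,p['fy'],p['cy']],[0,0,1.]])
    V=p['view'];q=(np.atleast_2d(X)@V[:3,:3].T+V[:3,3])*[1,-1,-1]
    return cv2.projectPoints(q,np.zeros(3),np.zeros(3),K,p['D'])[0][:,0]
def crop(n,x0,y0,x1,y1,s,f,img=None):
    im=cv2.cvtColor(r.camera(n),cv2.COLOR_RGB2BGR) if img is None else img
    c=cv2.resize(im[y0:y1,x0:x1],None,fx=s,fy=s,interpolation=cv2.INTER_CUBIC)
    for i in range((x0//10+1)*10,x1,10): cv2.putText(c,str(i),(int((i-x0)*s),8),0,.3,(255,255,255));cv2.line(c,(int((i-x0+.5)*s),9),(int((i-x0+.5)*s),14),(0,255,0))
    for i in range((y0//10+1)*10,y1,10): cv2.putText(c,str(i),(0,int((i-y0)*s)),0,.3,(255,255,255));cv2.line(c,(20,int((i-y0+.5)*s)),(25,int((i-y0+.5)*s)),(0,255,0))
    cv2.imwrite(f"pics/{f}.png",c)
E
python3 - <<'E'
from h import *
crop("top",120,112,345,262,3.5,"c1",cv2.imread("pics/top0.png"))
crop("scene",160,195,460,335,2.6,"c2",cv2.imread("pics/scene0.png"))
E
```

```text
(no output)
```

View pics/c1.png

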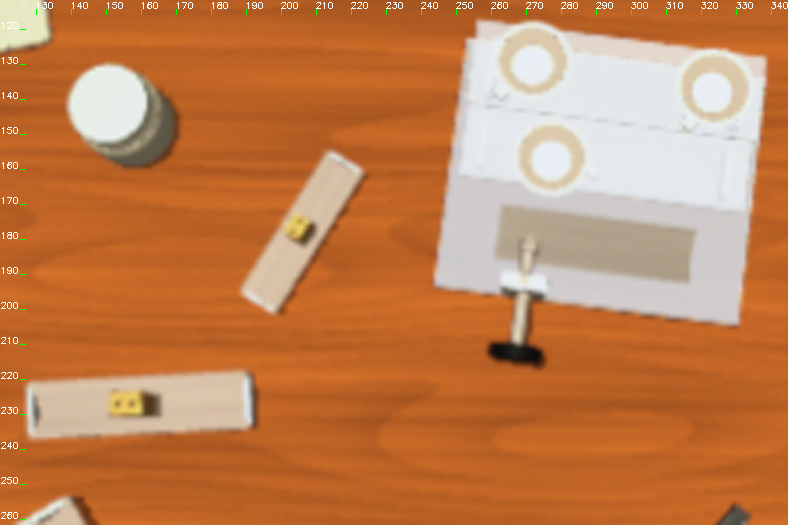

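View pics/c2.png

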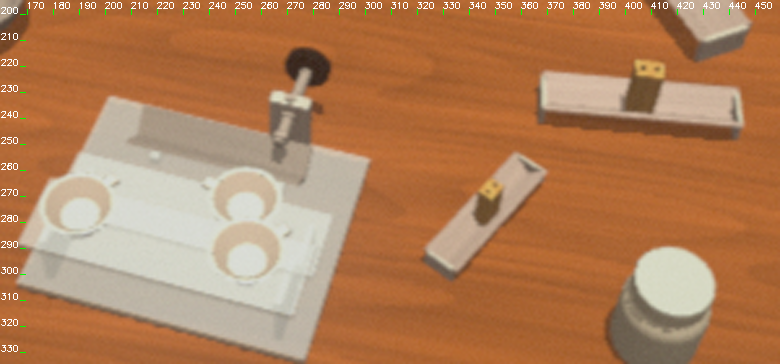

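```bash
cat > m.py <<'E'
from h import *
t=lambda a,b,z:px2w("top",a/3.5+119.5,b/3.5+111.5,z).round(4)
s=lambda a,b,z:px2w("scene",a/2.6+159.5,b/2.6+194.5,z).round(4)
P=lambda n,x:print(n,x)
C=[t(27,382,.025),t(30,438,.025),t(252,371,.025),t(253,427,.025)]
P("tray L",[np.linalg.norm(C[2]-C[0]),np.linalg.norm(C[1]-C[0])]);P("ctr",np.mean(C,0));
d=(C[2]+C[3]-C[0]-C[1]);P("tray y ang deg",np.degrees(np.arctan2(d[1],d[0])))
C2=[s(541,71,.025),s(740,90,.025),s(740,127,.025),s(541,112,.025)]
P("tray scene",[np.mean(C2[:2],0),C2])
P("post top/scene",[t(126,404,.064),s(650,69,.064)])
B=[t(434,286,.01),t(739,325,.01)];P("base front",B);d=B[0]-B[1];P("len,ang of stand y",[np.linalg.norm(d),np.degrees(np.arctan2(d[1],d[0]))])
B2=[s(370,159,.01),s(110,97,.01),s(306,360,.01),s(17,283,.01)];P("base scene fl fr bl br",B2);d=B2[0]-B2[1];P("len,ang",[np.linalg.norm(d),np.degrees(np.arctan2(d[1],d[0]))])
V=[t(502,205,.042),t(696,230,.042),t(688,283,.042),t(495,259,.042)];P("V",[np.mean(V,0)]);d=V[0]-V[1];P("len,ang",[np.linalg.norm(d),np.degrees(np.arctan2(d[1],d[0]))])
P("knob",[t(516,354,.054),s(307,67,.054)]);P("block",[t(524,284,.072),s(290,100,.072)])
E
python3 m.py
```

```text
tray L [np.float64(0.17589624782808758), np.float64(0.04327609039643025)]
ctr [0.5182 0.2942 0.025 ]
tray y ang deg -86.0987634781542
tray scene [array([0.4995 , 0.29425, 0.025  ]), [array([0.5046, 0.2069, 0.025 ]), array([0.4944, 0.3816, 0.025 ]), array([0.5364, 0.3804, 0.025 ]), array([0.5512, 0.2099, 0.025 ])]]
post top/scene [array([0.5174, 0.2954, 0.064 ]), array([0.5189, 0.2957, 0.064 ])]
base front [array([0.615 , 0.0703, 0.01  ]), array([ 0.5888, -0.1681,  0.01  ])]
len,ang of stand y [np.float64(0.23983536019528062), np.float64(83.72840064545512)]
base scene fl fr bl br [array([0.6171, 0.0699, 0.01  ]), array([ 0.5917, -0.1667,  0.01  ]), array([0.8139, 0.0491, 0.01  ]), array([ 0.7883, -0.189 ,  0.01  ])]
len,ang [np.float64(0.23795949235111422), np.float64(83.87252596808989)]
V [array([ 0.645875, -0.053175,  0.042   ])]
len,ang [np.float64(0.14919309635502576), np.float64(83.7276640678289)]
knob [array([0.5604, 0.0058, 0.054 ]), array([0.562 , 0.0049, 0.054 ])]
block [array([0.6112, 0.0009, 0.072 ]), array([ 6.146e-01, -3.000e-04,  7.200e-02])]
```

The middle tray at (160,228) measures 176 × 43 mm, which matches 174 × 44. The stand gives a consistent fit: its y axis is at 83.8°, the cradle is near (0.6465, −0.053), and the knob at (0.561, 0.0055) is where the given sizes predict.

```bash
cat > go.py <<'E'
from h import *
from scipy.spatial.transform import Rotation as R
S=r.read_state()
def row(pos,yawy,frm=None):
    """row for TCP pos, tool down, tool y at yawy deg in world"""
    R0=R.from_quat(S['eef_rot']); a=np.radians(yawy);y=np.array([np.cos(a),np.sin(a),0]);z=np.array([0,0,-1.])
    R1=R.from_matrix(np.c_[np.cross(y,z),y,z])
    return np.r_[R0.inv().apply(np.array(pos)-S['ee_pos'])*100,(R0.inv()*R1).as_rotvec()].round(3).tolist()
E
python3 -c "
from go import *
print(row([.561,.0055,.15],-6.2))"
```

```text
[-51.281, -39.707, 7.236, -0.001, 0.001, 1.271]
```

>>> carry_out --steps '[[[-3,-2.4,0.4,0,0,0.08],[-6.4,-5,0.9,0,0,0.16],[-9.6,-7.4,1.4,0,0,0.24],[-12.8,-9.9,1.8,0,0,0.32],[-16,-12.4,2.3,0,0,0.4],[-19.2,-14.9,2.7,0,0,0.48],[-22.4,-17.4,3.2,0,0,0.56],[-25.6,-19.9,3.6,0,0,0.64],[-28.8,-22.3,4.1,0,0,0.72],[-32,-24.8,4.5,0,0,0.8],[-35.2,-27.3,5,0,0,0.88],[-38.4,-29.8,5.4,0,0,0.96],[-41.6,-32.2,5.9,0,0,1.04],[-44.8,-34.7,6.3,0,0,1.12],[-48,-37.2,6.8,0,0,1.2],[-50,-38.7,7.1,0,0,1.25],[-51.3,-39.7,7.2,0,0,1.271],[-51.3,-39.7,7.2,0,0,1.271],[-51.3,-39.7,7.2,0,0,1.271],[-51.3,-39.7,7.2,0,0,1.271]]]' --hand 0 --squeeze 30

```text
time: 1.77
ee_pos: [0.5609, 0.0077, 0.1504]
eef_rot: [0.743, 0.669, 0.0, -0.001]
ft_force: [-0.5, -0.1, 0.4]
width: 0.0436
grip_force: 0.0
```

```bash
python3 -c "
from go import *
print(row([.5612,.0055,.062],-6.2))
crop('scene',190,120,390,270,3.8,'c3')
print(w2px('scene',[[.5612,.0055,.074],[.5612,.0055,.054],[.561,.0077,.1504]]))"
```

```text
[-0.221, 0.055, 8.842, -0.001, -0.001, 0.003]
[[277.99224171 214.24656828]
 [277.89513712 220.03216245]
 [279.42962883 190.79753777]]
```

View pics/c3.png

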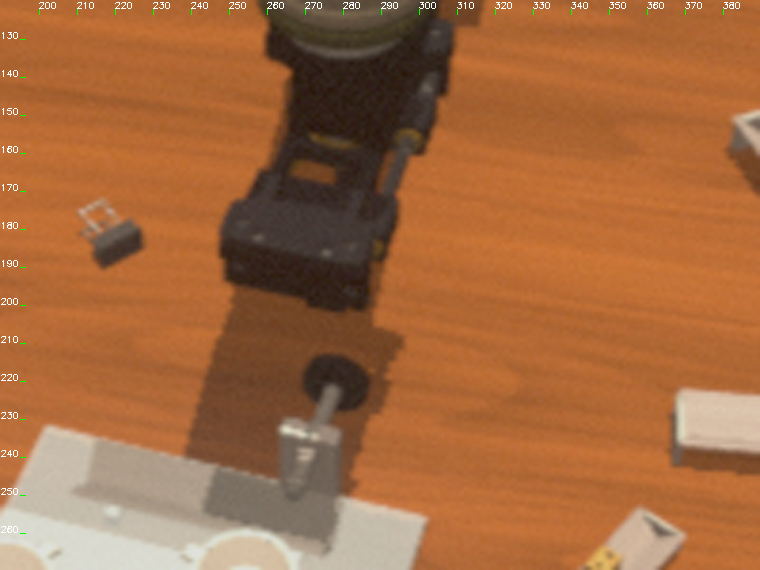

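The knob shows at (278,220), exactly where I projected it, and the fingers straddle it. Descending.

>>> carry_out --steps '[[[-0.1,0.05,1.5,0,0,0],[-0.2,0.05,3,0,0,0],[-0.2,0.05,4.5,0,0,0],[-0.2,0.05,6,0,0,0],[-0.2,0.05,7,0,0,0],[-0.2,0.05,7.8,0,0,0],[-0.2,0.05,8.4,0,0,0],[-0.2,0.05,8.8,0,0,0],[-0.2,0.05,8.8,0,0,0],[-0.2,0.05,8.8,0,0,0]]]'

```text
time: 2.65
ee_pos: [0.5618, 0.0039, 0.0629]
eef_rot: [0.744, 0.668, 0.0, 0.0]
ft_force: [0.9, -0.4, 0.6]
width: 0.0435
grip_force: 0.0
```

>>> carry_out --steps '[[[0,0,0,0,0,0],[0,0,0,0,0,0],[0,0,0,0,0,0],[0,0,0,0,0,0],[0,0,0,0,0,0],[0,0,0,0,0,0],[0,0,0,0,0,0],[0,0,0,0,0,0]]]' --hand 1

```text
time: 3.32
ee_pos: [0.561, 0.0039, 0.0625]
eef_rot: [0.744, 0.668, -0.0, -0.001]
ft_force: [-4.5, 0.5, 5.5]
width: 0.0119
grip_force: 30.0
```

>>> carry_out --steps '[[[0,-0.3,0,0,0,0],[0,-0.6,0,0,0,0],[0,-1.0,0,0,0,0],[0,-1.4,0,0,0,0],[0,-1.8,0,0,0,0],[0,-2.2,0,0,0,0],[0,-2.6,0,0,0,0],[0,-2.9,0,0,0,0],[0,-3.1,0,0,0,0],[0,-3.3,0,0,0,0],[0,-3.4,0,0,0,0],[0,-3.5,0,0,0,0],[0,-3.5,0,0,0,0],[0,-3.5,0,0,0,0]]]'

```text
time: 4.48
ee_pos: [0.5272, 0.0076, 0.0626]
eef_rot: [0.744, 0.668, 0.0, 0.0]
ft_force: [4.1, 1.7, -1.8]
width: 0.0113
grip_force: 30.0
```

>>> carry_out --steps '[[[0,-0.1,0,0,0,0],[0,-0.2,0,0,0,0],[0,-0.2,0,0,0,0]]]'

```text
time: 4.73
ee_pos: [0.5271, 0.0076, 0.0629]
eef_rot: [0.744, 0.668, 0.002, 0.002]
ft_force: [13.8, -0.3, -11.8]
width: 0.0114
grip_force: 30.0
```

>>> carry_out --steps '[[[0,0,0,0,0,0],[0,0.1,0,0,0,0],[0,0.1,0,0,0,0],[0,0.1,0,0,0,0]]]' --hand 0.2

```text
time: 5.07
ee_pos: [0.5254, 0.0076, 0.0624]
eef_rot: [0.744, 0.668, -0.0, -0.0]
ft_force: [-0.4, -0.4, 0.2]
width: 0.0298
grip_force: 0.0
```

```bash
python3 -c "
from go import *
S['ee_pos'][2];print(S['ee_pos'],row([.527,.0095,.15],-6.2)); print(row([.5180,.2955,.15],3.6))"
```

```text
[0.52536355 0.00764692 0.0623594 ] [0.201, 0.133, -8.764, -0.001, 0.0, 0.0]
[28.537, -3.847, -8.763, -0.001, 0.0, -0.171]
```

The knob is at its outer stop: it moved 34 mm and the force rose against the stop. Going to the tray.

>>> carry_out --steps '[[[0,0.1,-2,0,0,0],[0,0.1,-5,0,0,0],[1,0,-8,0,0,-0.02],[4,-0.5,-8.8,0,0,-0.04],[7,-1,-8.8,0,0,-0.06],[10,-1.4,-8.8,0,0,-0.08],[13,-1.8,-8.8,0,0,-0.1],[16,-2.2,-8.8,0,0,-0.12],[19,-2.6,-8.8,0,0,-0.14],[22,-3,-8.8,0,0,-0.16],[25,-3.4,-8.8,0,0,-0.17],[27,-3.7,-8.8,0,0,-0.171],[28.1,-3.8,-8.8,0,0,-0.171],[28.5,-3.85,-8.8,0,0,-0.171],[28.5,-3.85,-8.8,0,0,-0.171],[28.5,-3.85,-8.8,0,0,-0.171]]]' --hand 0

```text
time: 6.4
ee_pos: [0.5187, 0.2934, 0.1505]
eef_rot: [0.685, 0.728, -0.0, 0.0]
ft_force: [-0.2, -1.4, 0.6]
width: 0.0434
grip_force: 0.0
```

```bash
python3 -c "
from go import *
print(S['ee_pos'],row([.5180,.2955,.031],3.6))
crop('scene',220,120,480,270,3,'c4')"
```

```text
[0.51874551 0.29343712 0.15049625] [0.221, -0.061, 11.949, -0.0, 0.001, -0.002]
```

View pics/c4.png

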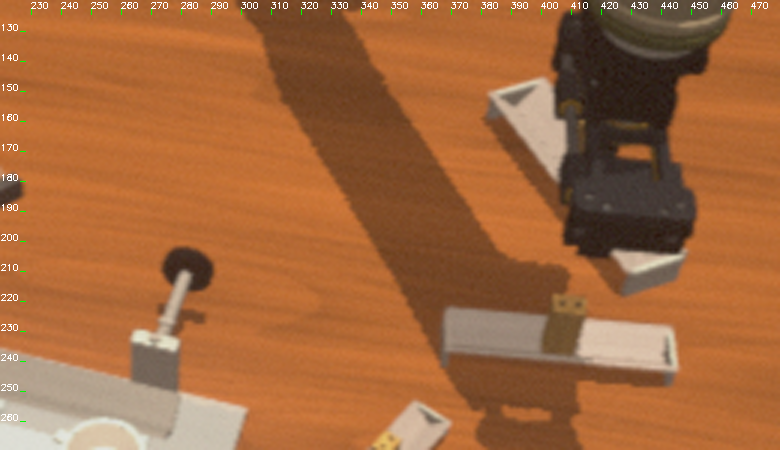

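The knob holds at its outer position, at (281,210), and the tray hasn't moved, with its post at (407,222). Descending onto the post.

>>> carry_out --steps '[[[0.1,-0.05,2,0,0,0],[0.2,-0.05,4,0,0,0],[0.2,-0.05,6,0,0,0],[0.2,-0.05,8,0,0,0],[0.2,-0.05,9.5,0,0,0],[0.2,-0.05,10.5,0,0,0],[0.2,-0.05,11.3,0,0,0],[0.2,-0.05,11.8,0,0,0],[0.2,-0.05,11.9,0,0,0],[0.2,-0.05,11.9,0,0,0]]]'

```text
time: 7.28
ee_pos: [0.518, 0.2971, 0.0319]
eef_rot: [0.685, 0.729, 0.0, 0.0]
ft_force: [0.0, 0.1, -0.4]
width: 0.0435
grip_force: 0.0
```

>>> carry_out --steps '[[[0,0,0,0,0,0],[0,0,0,0,0,0],[0,0,0,0,0,0],[0,0,0,0,0,0],[0,0,0,0,0,0],[0,0,0,0,0,0],[0,0,0,0,0,0],[0,0,0,0,0,0]]]' --hand 1 --squeeze 25

```text
time: 7.95
ee_pos: [0.5178, 0.2973, 0.0318]
eef_rot: [0.684, 0.729, 0.0, -0.0]
ft_force: [-0.5, 0.3, 3.1]
width: 0.0176
grip_force: 25.0
```

>>> carry_out --steps '[[[0,0,-1,0,0,0],[0,0,-2,0,0,0],[0,0,-4,0,0,0],[0,0,-6,0,0,0],[0,0,-8,0,0,0],[0,0,-9.5,0,0,0],[0,0,-10,0,0,0],[0,0,-10,0,0,0]]]'

```text
time: 8.62
ee_pos: [0.5184, 0.2976, 0.1335]
eef_rot: [0.685, 0.729, 0.002, 0.0]
ft_force: [0.0, 0.5, -1.5]
width: 0.0176
grip_force: 25.0
```

```bash
python3 -c "
from go import *
print(S['ee_pos'],S['eef_rot'],row([.6465,-.0533,.13],-6.2))"
```

```text
[0.51844277 0.29761028 0.133512  ] [6.84521610e-01 7.28990891e-01 1.55191909e-03 1.95756585e-04] [-35.827, 10.574, 0.312, 0.002, -0.002, 0.171]
```

>>> carry_out --steps '[[[-1.5,0.4,0,0,0,0.01],[-3.5,1,0,0,0,0.02],[-6,1.8,0,0,0,0.03],[-8.5,2.5,0,0,0,0.04],[-11,3.2,0,0,0,0.05],[-13.5,4,0,0,0,0.06],[-16,4.7,0,0,0,0.08],[-18.5,5.5,0,0,0,0.09],[-21,6.2,0,0,0,0.1],[-23.5,6.9,0,0,0,0.11],[-26,7.7,0,0,0,0.12],[-28.5,8.4,0,0,0,0.13],[-31,9.1,0,0,0,0.15],[-33,9.7,0,0,0,0.16],[-34.5,10.2,0,0,0,0.17],[-35.4,10.4,0,0,0,0.171],[-35.8,10.6,0,0,0,0.171],[-35.8,10.6,0,0,0,0.171],[-35.8,10.6,0,0,0,0.171],[-35.8,10.6,0,0,0,0.171]]]'

```text
time: 10.28
ee_pos: [0.6458, -0.0517, 0.1314]
eef_rot: [0.744, 0.669, 0.0, -0.0]
ft_force: [0.4, -0.2, -2.0]
width: 0.0178
grip_force: 25.0
```

```bash
python3 -c "
from go import *
print(S['ee_pos'],S['eef_rot'],row([.6465,-.0533,.075],-6.2))
im=cv2.cvtColor(r.camera('scene'),cv2.COLOR_RGB2BGR)
a=np.radians(-6.2);x=np.array([np.cos(a),np.sin(a),0]);y=np.array([-x[1],x[0],0])
o=S['ee_pos']-[0,0,.031]
Q=w2px('scene',[o+[0,0,.025]+i*.022*x+j*.087*y for i,j in((1,1),(1,-1),(-1,-1),(-1,1))])
print(Q)
crop('scene',150,130,350,280,3.8,'c5',im)"
```

```text
[ 0.64584821 -0.05171991  0.13137181] [ 7.43566069e-01  6.68662285e-01  2.06307887e-04 -4.54942392e-04] [-0.155, 0.084, 5.637, -0.0, -0.001, 0.002]
[[281.46526257 242.72042071]
 [200.10550368 223.44529403]
 [207.85976453 208.02800918]
 [287.35181509 226.39002666]]
```

View pics/c5.png

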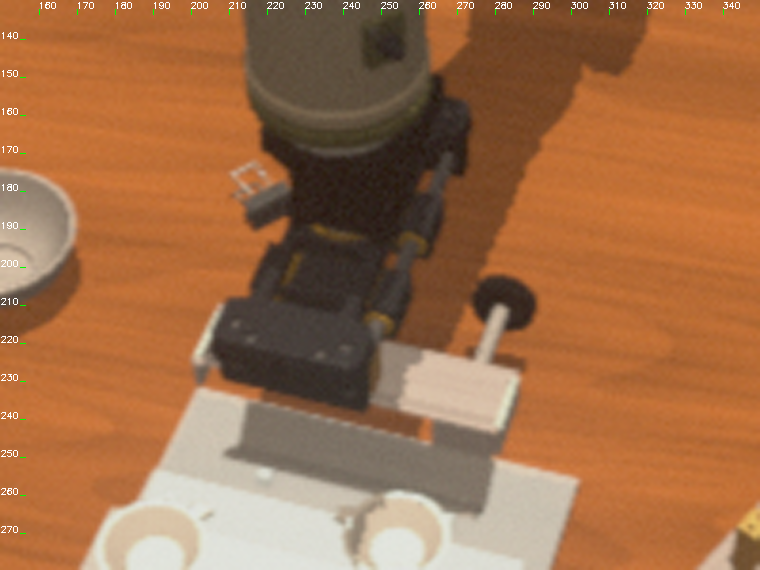

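The tray is held level and parallel to the V. Its back-right corner is at (281,243), as projected, and the V below spans about (210,248) to (278,265). Lowering to the mouth and then gently in.

>>> carry_out --steps '[[[-0.1,0.05,1,0,0,0],[-0.15,0.05,2,0,0,0],[-0.15,0.05,3,0,0,0],[-0.15,0.05,4,0,0,0],[-0.15,0.05,5,0,0,0],[-0.15,0.05,5.8,0,0,0],[-0.15,0.05,6.3,0,0,0],[-0.15,0.05,6.6,0,0,0],[-0.15,0.05,6.9,0,0,0],[-0.15,0.05,7.1,0,0,0],[-0.15,0.05,7.1,0,0,0],[-0.15,0.05,7.1,0,0,0]]]'

```text
time: 11.33
ee_pos: [0.6465, -0.055, 0.0608]
eef_rot: [0.744, 0.668, 0.0, 0.0]
ft_force: [-0.1, 0.4, -1.4]
width: 0.0177
grip_force: 25.0
```

>>> carry_out --steps '[[[0,0,0.1,0,0,0],[0,0,0.2,0,0,0],[0,0,0.3,0,0,0],[0,0,0.4,0,0,0],[0,0,0.45,0,0,0],[0,0,0.45,0,0,0]]]'

```text
time: 11.83
ee_pos: [0.6464, -0.055, 0.0566]
eef_rot: [0.744, 0.668, 0.0, -0.0]
ft_force: [-3.6, 0.7, 4.9]
width: 0.0176
grip_force: 25.0
```

>>> carry_out --steps '[[[0,0,0.1,0,0,0],[0,0,0.15,0,0,0],[0,0,0.15,0,0,0],[0,0,0.15,0,0,0]]]'

```text
time: 12.17
ee_pos: [0.6466, -0.055, 0.0564]
eef_rot: [0.744, 0.668, 0.001, 0.0]
ft_force: [-8.4, 1.0, 15.0]
width: 0.0178
grip_force: 25.0
```

Contact is on the far leg: −8 N in x, about 1.6 mm high. I'll ease back, shift 1.5 mm toward −x and seat it.

>>> carry_out --steps '[[[0,-0.05,-0.1,0,0,0],[0,-0.1,-0.1,0,0,0],[0,-0.15,-0.05,0,0,0],[0,-0.15,0,0,0,0],[0,-0.15,0.05,0,0,0],[0,-0.15,0.05,0,0,0],[0,-0.15,0.05,0,0,0]]]'

```text
time: 12.75
ee_pos: [0.6462, -0.055, 0.0561]
eef_rot: [0.744, 0.668, 0.001, 0.001]
ft_force: [-3.7, 0.1, 14.7]
width: 0.0177
grip_force: 25.0
```

>>> carry_out --steps '[[[0,-0.05,-0.1,0,0,0],[0,-0.1,-0.1,0,0,0],[0,-0.1,-0.05,0,0,0],[0,-0.1,0,0,0,0],[0,-0.1,0,0,0,0]]]'

```text
time: 13.17
ee_pos: [0.6459, -0.0549, 0.0561]
eef_rot: [0.744, 0.668, 0.002, 0.002]
ft_force: [1.6, -0.3, 14.4]
width: 0.0175
grip_force: 25.0
```

>>> carry_out --steps '[[[0,0,-0.1,0,0,0],[0,0,-0.15,0,0,0],[0,0,-0.15,0,0,0]]]'

```text
time: 13.42
ee_pos: [0.6457, -0.0549, 0.0564]
eef_rot: [0.744, 0.668, 0.001, 0.002]
ft_force: [5.9, -0.6, 3.5]
width: 0.0175
grip_force: 25.0
```

It no longer slides sideways and stays at the same height, so it's in contact with both legs. Releasing.

>>> carry_out --steps '[[[0,0,0,0,0,0],[0,0,0,0,0,0],[0,0,0,0,0,0],[0,0,0,0,0,0],[0,0,0,0,0,0]]]' --hand 0.1

```text
time: 13.83
ee_pos: [0.6433, -0.0547, 0.055]
eef_rot: [0.744, 0.668, -0.0, -0.0]
ft_force: [-0.2, -0.3, 0.6]
width: 0.0372
grip_force: 0.0
```

>>> carry_out --steps '[[[0,0,-1,0,0,0],[0,0,-3,0,0,0],[0,0,-6,0,0,0],[0,0,-9,0,0,0],[0,0,-10,0,0,0],[4,-4,-10,0,0,0],[7,-7,-10,0,0,0],[10,-10,-10,0,0,0],[12,-12,-10,0,0,0],[12,-12,-10,0,0,0],[12,-12,-10,0,0,0]]]'

```text
time: 14.75
ee_pos: [0.5362, 0.0804, 0.1561]
eef_rot: [0.743, 0.67, 0.001, -0.001]
ft_force: [0.5, 0.2, -0.5]
width: 0.0391
grip_force: 0.0
```

```bash
python3 -c "
from go import *
print(S['ee_pos'],S['width'],S['ft_force'],row([.5271,.0086,.15],-6.2))
im=cv2.cvtColor(r.camera('scene'),cv2.COLOR_RGB2BGR)
it=cv2.cvtColor(r.camera('top'),cv2.COLOR_RGB2BGR)
a=np.radians(-6.2);x=np.array([np.cos(a),np.sin(a),0]);y=np.array([-x[1],x[0],0])
o=np.array([.6459,-.0535,.023])
for n in('scene','top'):print(w2px(n,[o+[0,0,.025]+i*.022*x+j*.087*y for i,j in((1,1),(1,-1),(-1,-1),(-1,1))]+[o+[0,0,.064]]).round(1).tolist())
crop('scene',170,190,310,320,3,'a',im);crop('top',220,110,350,220,3.5,'b',it)
A=cv2.imread('pics/a.png');B=cv2.imread('pics/b.png')
cv2.imwrite('pics/c6.png',cv2.hconcat([cv2.resize(A[:376,:],(336,301)),B[:301]]) if 0 else cv2.hconcat([A[:385,:345],B[:385]]))"
```

```text
[0.53618496 0.08036091 0.156137  ] 0.0391268019149079 [ 0.52825177  0.1637598  -0.53147521] [-7.232, -0.165, 0.602, -0.0, -0.002, 0.005]
[[280.1, 265.0], [202.8, 246.1], [210.1, 230.9], [285.7, 248.9], [243.5, 236.4]]
[[258.3, 168.7], [323.3, 177.0], [321.4, 193.3], [256.2, 185.0], [290.7, 178.9]]
```

View pics/c6.png

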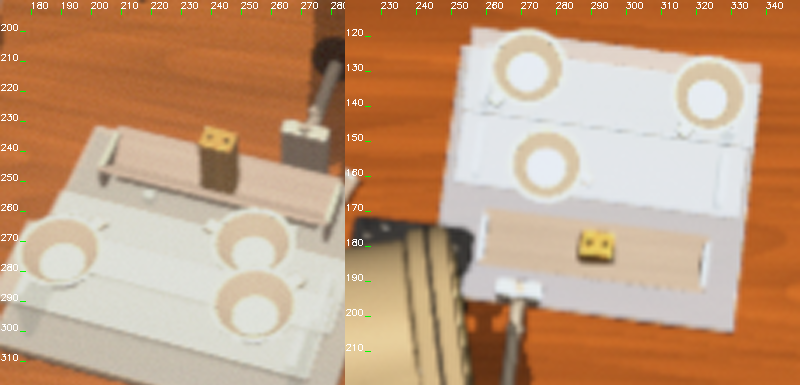

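The tray lies nested and level: its post top is within about 1.5 px of the nested projection in both views, at scene (242,235) and top (291,179.5). The diyas haven't moved. Next I'll push the knob home.

>>> carry_out --steps '[[[-2,0,0.2,0,0,0],[-4,-0.1,0.4,0,0,0],[-6,-0.15,0.6,0,0,0],[-7,-0.15,0.6,0,0,0],[-7.2,-0.15,0.6,0,0,0],[-7.2,-0.15,0.6,0,0,0],[-7.2,-0.15,2.5,0,0,0],[-7.2,-0.15,4.5,0,0,0],[-7.2,-0.15,6.5,0,0,0],[-7.2,-0.15,8,0,0,0],[-7.2,-0.15,9,0,0,0],[-7.2,-0.15,9.3,0,0,0],[-7.2,-0.15,9.3,0,0,0]]]' --hand 0

```text
time: 15.93
ee_pos: [0.5282, 0.0067, 0.0621]
eef_rot: [0.744, 0.668, -0.0, -0.0]
ft_force: [0.6, -0.3, -0.6]
width: 0.0433
grip_force: 0.0
```

>>> carry_out --steps '[[[0,0,0,0,0,0],[0,0,0,0,0,0],[0,0,0,0,0,0],[0,0,0,0,0,0],[0,0,0,0,0,0],[0,0,0,0,0,0],[0,0,0,0,0,0],[0,0,0,0,0,0]]]' --hand 1 --squeeze 30

```text
time: 16.6
ee_pos: [0.5275, 0.0062, 0.0627]
eef_rot: [0.744, 0.668, -0.0, -0.001]
ft_force: [-4.8, -0.1, 5.6]
width: 0.0117
grip_force: 30.0
```

>>> carry_out --steps '[[[0,0.3,0,0,0,0],[0,0.6,0,0,0,0],[0,1.0,0,0,0,0],[0,1.4,0,0,0,0],[0,1.8,0,0,0,0],[0,2.2,0,0,0,0],[0,2.6,0,0,0,0],[0,2.9,0,0,0,0],[0,3.1,0,0,0,0],[0,3.3,0,0,0,0],[0,3.4,0,0,0,0],[0,3.5,0,0,0,0],[0,3.6,0,0,0,0],[0,3.6,0,0,0,0]]]'

```text
time: 17.77
ee_pos: [0.5609, 0.0025, 0.0623]
eef_rot: [0.744, 0.668, -0.002, -0.003]
ft_force: [-18.8, 1.8, 20.6]
width: 0.0115
grip_force: 30.1
```

>>> carry_out --steps '[[[0,0,0,0,0,0],[0,-0.1,0,0,0,0],[0,-0.1,0,0,0,0],[0,-0.1,0,0,0,0],[0,-0.1,0,0,0,0]]]' --hand 0.1

```text
time: 18.18
ee_pos: [0.5633, 0.0023, 0.0624]
eef_rot: [0.744, 0.668, 0.0, 0.0]
ft_force: [-0.8, 0.2, -0.0]
width: 0.0352
grip_force: 0.0
```

>>> carry_out --steps '[[[0,0,-1,0,0,0],[0,0,-3,0,0,0],[0,0,-6,0,0,0],[0,0,-9,0,0,0],[0,0,-11,0,0,0],[4,-3,-12,0,0,0],[8,-5,-12,0,0,0],[12,-7,-12,0,0,0],[15,-9,-12,0,0,0],[18,-10,-12,0,0,0],[18,-10,-12,0,0,0],[18,-10,-12,0,0,0]]]'

```text
time: 19.18
ee_pos: [0.4823, 0.1945, 0.1833]
eef_rot: [0.743, 0.67, 0.0, -0.0]
ft_force: [1.0, -0.2, -0.7]
width: 0.039
grip_force: 0.0
```

```bash
python3 -c "
from go import *
print(S['ee_pos'],S['ft_force'],S['time'])
print(w2px('top',[[.561,.0055,.054]]),w2px('scene',[[.561,.0055,.054]]))
crop('scene',170,190,310,320,3,'a');crop('top',220,110,350,220,3.5,'b')
A=cv2.imread('pics/a.png');B=cv2.imread('pics/b.png')
cv2.imwrite('pics/c7.png',cv2.hconcat([A[:385,:345],B[:385]]))"
```

```text
[0.48229833 0.19452704 0.18325433] [ 1.04179229 -0.1771259  -0.65267065] 19.1833
[[267.0555994  212.41923224]] [[277.91057941 219.96503656]]
```

View pics/c7.png

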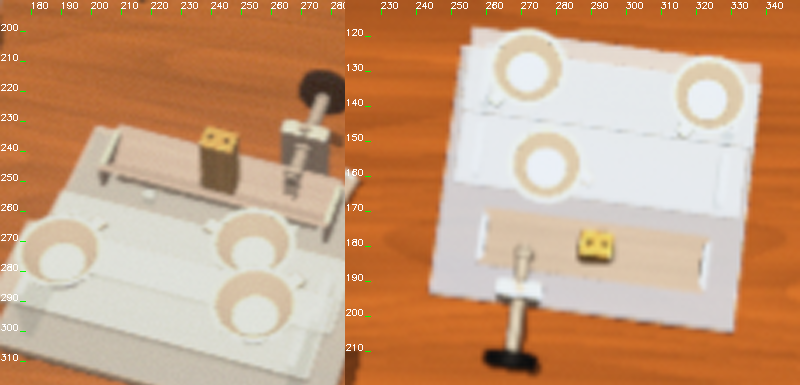

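The rod now lies over the nested tray, with its tip at top (269,181). The knob is home at top (266.5,212), and the tray and diyas haven't moved. Handing in.

```bash
python3 -c "
from bench import r
print(r.close_job())"
```

```text
the job is handed in; nothing more can be done
None
```

The middle-sized tray is nested in the stand's V and released, the knob is pushed fully home with its rod over the tray, and the job was handed in at about 19 s; the final pictures showed the diyas unmoved.

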